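# Fetch the saffron pot from the rack

### The job

The saffron pot stands at the back of the white wire tier, behind the measuring cup and the lemon squeezer. First move the cup and the squeezer to the dark wooden board, both standing there together while the pot stays where it is; then put the pot upright in the middle of the bamboo trivet, and only then put the cup and the squeezer back upright, each in the middle of the coaster it came from (cup on the square one, squeezer on the round one). Leave the ramekin and the pepper mill alone, never tip the pot over, and let go of everything at the end.

Things in the scene. Friction and masses are not known exactly. Their poses are not given: they have to be found in the camera images.
- cup: Steel measuring cup, open on top: round, 60 mm diameter, 80 mm high, 2 mm wall, with one flat straight handle 14 mm wide and 4 mm thick at rim height (74 to 78 mm up) that reaches 82 mm from the cup's axis along the cup's -x. About 0.16 kg. Loose; starts on the square coaster with its handle roughly towards the robot. Origin: centre of the underside, z up. Grip it across its y (60 mm), some 50 mm up.
- squeezer: Chrome lemon squeezer: solid round cup 58 mm diameter and 60 mm high with a ridged reamer dome on top (42 mm wide, top at 76 mm) and a small pouring lip, 16 mm wide, at 55 to 59 mm height that reaches 40 mm from the axis along its -x. About 0.28 kg. Loose; starts on the round coaster with its lip roughly towards the robot. Origin: centre of the underside, z up. Grip it across its y (58 mm), some 42 mm up.
- saffron_pot: Low white glazed ceramic pot with a flat-domed lid that is clamped on (one solid piece with the pot): round, 58 mm diameter up to 38 mm, lid with a small button on top, 50 mm high in all. About 0.2 kg. Loose; stands on the wire deck at the back of the tier, with about 15 to 20 mm between it and the back rail. Origin: centre of the underside, z up. Grip it across the tier's y, some 25 mm up.
- tier: Fixed rack tier of white powder-coated wire: deck 190 mm (its x) by 230 mm (its y), flat deck top 50 mm above the origin, four legs, and one wire back rail along the +x edge whose top is 86 mm above the origin; no rail on the other sides. Origin: on the worktop under the deck's centre; x points to its back (away from the robot), z up.
- round_coaster: Fixed round cork coaster on the tier's deck, 84 mm diameter, 4 mm thick: the squeezer's place. Origin: centre of its underside; its top is 4 mm above.
- square_coaster: Fixed square cork coaster on the tier's deck, 78 by 78 mm, 4 mm thick: the cup's place. Origin: centre of its underside; its top is 4 mm above.
- board: Fixed dark wooden board on the worktop to one side of the tier, 230 mm (its x) by 140 mm (its y), 12 mm thick: the side area. Origin: centre of its underside; its top is 12 mm above. Room for both cup and squeezer, 120 mm apart along its x.
- trivet: Fixed round slatted bamboo trivet on the worktop on the other side of the tier, 160 mm diameter, 10 mm thick, flat top. Origin: centre of its underside; its top is 10 mm above.
- ramekin: Bystander: small white open ceramic ramekin, 80 mm diameter, 40 mm high, on the worktop beyond the tier, empty. Origin: centre of the underside. Leave it alone.
- mill: Bystander: turned wooden pepper mill, 52 mm diameter, 141 mm high, on the worktop beyond the tier. Origin: centre of the underside. Leave it alone.
Mind the look-alikes: they are no part of the job. What is shaped like the squeezer but orange is not meant.

How it is judged:
By the outcome, as a careful person would: the job done as asked, in the order asked, and still so for the second after the job is handed in, with the robot touching nothing.
It also fails if it takes over 125 s, if anything falls off the work surface, if the arm or the gripper's body presses on something with over 40 N, if the wrist force passes 120 N, or if a joint passes its speed limit or range.

### The arm

A 7-joint arm with a two-finger parallel gripper is mounted at the origin on the work surface. World frame = base frame: x ahead of the robot, y to its left, z up, the work surface at z = 0. Lengths are in m, angles in rad, forces in N, time in s.
With the tool pointing down it reaches from about 0.4 to 0.85 m from the base axis. Payload 10.4 kg.
Tool frame: the origin (TCP) lies on the centre line of the jaws, within the pads' length; the fingertips stand 8 mm ahead of it and the grasp point (between the pads) lies 11 mm behind it; z points along the fingers, y is the direction in which the jaws open and shut (so a half turn about z gives the same grasp; the last joint's range is limited). The gripper opens to 87 mm and grips with 3 to 60 N. Pads are 19 mm wide; open, the fingers measure 117 mm over their backs; the gripper's body (75 mm by 190 mm) begins 51 mm behind the grasp point.
Start: joints at [-1.306, 0.332, -0.065, 1.46, 0.022, 1.35, -0.088], TCP at [0.177, 0.599, 0.231] pointing down, gripper open.
Joint ranges: [-2.6, 2.6], [-0.5, 2.12], [-1.47, 1.34], [0.16, 2.42], [-1.27, 4.41], [0.06, 2.06], [-2.6, 2.6]. Speed limits (rad/s): [2.22, 2.22, 2.79, 2.79, 3.14, 3.14, 3.14].

### API

Orientations are given as a rotation vector (axis times angle).
In Python, from plant import ctrl gives the robot as it stands.
- The arm moves only by the tool drive_tool, never from a script. Its argument "increments" is a list of rows, each a list of 5 numbers: the closure, from 0 (fully open) to 1 (shut), then the shift along the tool's x, y, z in cm, then the turn about the tool's z in rad. In form: [[fingers, x, y, z, twist], ...]. A call has 1 to 8 rows; each row shifts and turns the commanded pose from where the row before left it, along the tool's axes as they then stand; what a row does not reach is not made up. A row lasts 1/8 s, in which the tool goes at most 62.5 mm and 10.7 degrees, less where a joint would pass 70% of its speed; a pose out of reach is approached as far as the arm can. A call with a gripper value outside its range is refused whole. The fingers move at their own pace and stop on an object; "newtons" is the grip in N (left out, the last holds). Time passes only in rows, so rows that do not move let the fingers close. It gives the time, the measured TCP pose, the force and the opening at its end, in the units of the state.
- ctrl.read_state(): the state, without advancing time (a new reading comes with each control period).
- ctrl.snapshot(name): name is "scene" or "top" or "wrist"; returns the picture (384x512x3 uint8, blue, green, red); there is no depth.
- ctrl.camera_model(name): a dict with "fx", "fy", "cx", "cy" (pixels), "extrinsics" (4x4, takes a point from world to camera coordinates); the wrist camera has in their place "hand_eye" (4x4, takes a point from camera to tool coordinates, whose origin is the TCP and whose axes are the flange's). Camera axes: x right, y down, z forward; pixel columns grow to the right and rows downward; lengths in m; the calibration is good to about 2 mm. A picture is of the moment at which its call begins: read the wrist's pose just before it. camera_model takes no time and is no camera call.
- ctrl.sign_off(): hands the job in, once; it reports no verdict.
The state is a dict: "time": time; "q": joint angles; "qd": joint speeds; "joint_torque": joint torques, N m; "ee_pos": TCP position; "tcp_rot": TCP orientation; "ft_force": force on the tool from outside, world axes, zero at the start; "moment": the same for the moment, N m; "grip_width": finger opening in m.
Only numpy, scipy, OpenCV 4.12 (cv2) and the standard library are available. Lean on these libraries where they do the work, as an engineer would, in place of code of your own. Each camera call takes 0.05 s, during which the arm holds its last target. There are 200 camera calls.

## Working session

There is one attempt and no reset: what is moved stays moved. The work goes in short steps, Python scripts to look and compute and a tool call to move; the robot and the scene stay as the last step left them, time stands still between calls to the robot, and variables do not carry over. Pictures are saved under pics/ and viewed, about 12 in all and at most 16, crops included, and the job is handed in when it is done.

Besides the shell and the picture viewer there is one more tool, called after "Call:" as name(argument=value, ...) on one line, values as JSON. drive_tool: Moves the arm, as the interface text tells. Its arguments: {"type":"object","properties":{"increments":{"type":"array","items":{"type":"array","items":{"type":"number"}}},"newtons":{"type":"number"}},"required":["increments"]}

```bash
mkdir -p pics; ls
python3 - <<'E'
from plant import ctrl
import cv2,numpy as np
np.set_printoptions(precision=4,suppress=True)
s=ctrl.read_state();print(s)
for n in("scene","top"):
    cv2.imwrite(f"pics/{n}0.png",ctrl.snapshot(n));print(n,ctrl.camera_model(n))
print(ctrl.camera_model("wrist"))
E
```

```text
pics
{'time': 0.0, 'q': array([-1.3056,  0.3329, -0.0647,  1.461 ,  0.0216,  1.3499, -0.0885]), 'qd': array([-0.0005,  0.0011, -0.0006, -0.0013, -0.    ,  0.0004, -0.0015]), 'joint_torque': array([  0.0005, -62.3271,   0.0248, -38.9889,  -0.0613,   0.0398,
         0.0001]), 'ee_pos': array([0.1773, 0.5989, 0.2298]), 'tcp_rot': array([-0.4505, -3.109 ,  0.0023]), 'ft_force': array([-0.6473, -0.1494,  0.3866]), 'moment': array([0.0444, 0.0117, 0.0594]), 'grip_width': 0.08744351625734635}
scene {'fx': 367.886451842664, 'fy': 367.886451842664, 'cx': 257.41050416308696, 'cy': 189.6436444852623, 'extrinsics': array([[ 0.7675,  0.641 , -0.0082, -0.413 ],
       [ 0.4011, -0.4901, -0.7739, -0.1393],
       [-0.5001,  0.5907, -0.6332,  1.2352],
       [ 0.    ,  0.    ,  0.    ,  1.    ]])}
top {'fx': 470.9729231885559, 'fy': 470.9729231885559, 'cx': 260.1485436091187, 'cy': 192.79270196648253, 'extrinsics': array([[-0.0014, -1.    , -0.0003, -0.0069],
       [-0.9909,  0.0015, -0.1348,  0.5416],
       [ 0.1348,  0.0001, -0.9909,  0.9325],
       [ 0.    ,  0.    ,  0.    ,  1.    ]])}
{'fx': 326.94249778393225, 'fy': 326.94249778393225, 'cx': 257.2986013024136, 'cy': 193.74585617350078, 'hand_eye': array([[ 0.0016, -0.9641, -0.2655,  0.0723],
       [ 1.    ,  0.0009,  0.0027,  0.0001],
       [-0.0023, -0.2655,  0.9641, -0.1552],
       [ 0.    ,  0.    ,  0.    ,  1.    ]])}
```

View pics/scene0.png

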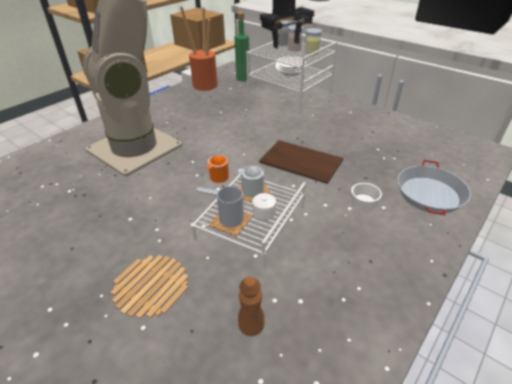

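View pics/top0.png

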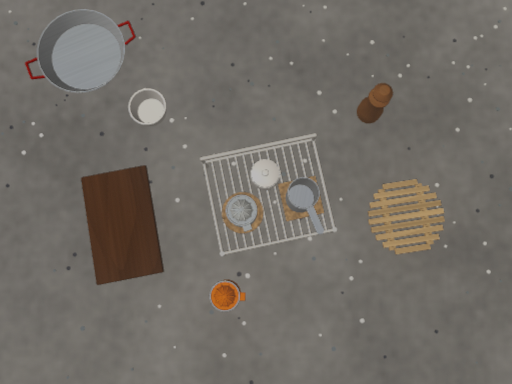

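Scene: chrome squeezer at top (241,210), and an orange look-alike at (225,295). The chrome one stands on the round coaster on the tier, so that is the one meant. The cup is at (302,195), the pot (265,173), the board (122,225), the trivet (406,216). I'll confirm in an enlarged crop.

Run:
```python
import cv2
im=cv2.imread("pics/top0.png")
c=im[130:260,195:345];c=cv2.resize(c,None,fx=4.5,fy=4.5,interpolation=cv2.INTER_CUBIC);
for i in range(0,150,10):
    cv2.putText(c,str(195+i),(int(i*4.5),8),0,.3,(0,255,255));cv2.line(c,(int(i*4.5),8),(int(i*4.5),14),(0,255,255))
for i in range(0,130,10):
    cv2.putText(c,str(130+i),(0,int(i*4.5)),0,.3,(0,255,255));cv2.line(c,(20,int(i*4.5)),(26,int(i*4.5)),(0,255,255))
cv2.imwrite("pics/crop0.png",c)
```

```text
(no output)
```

View pics/crop0.png

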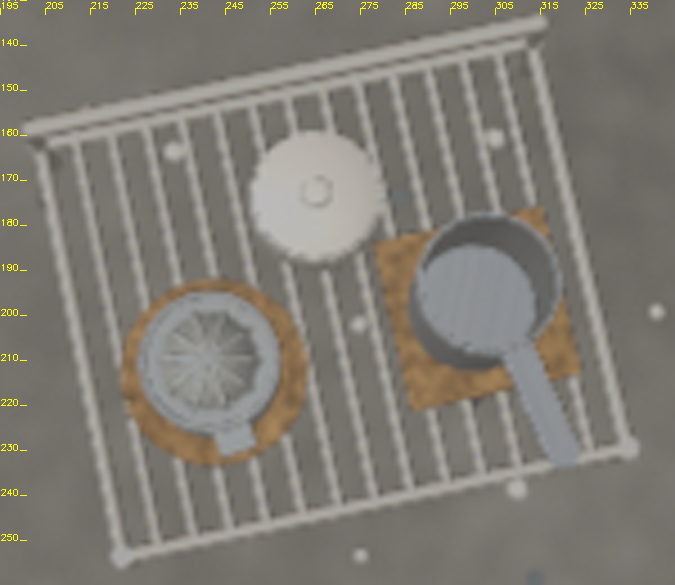

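```bash
cat > h.py <<'E'
from plant import ctrl
import cv2,numpy as np
from scipy.spatial.transform import Rotation as R
np.set_printoptions(precision=4,suppress=True)
def back(n,u,v,z,T=None):
    m=ctrl.camera_model(n)
    if T is None: T=np.linalg.inv(m["extrinsics"])
    d=T[:3,:3]@[(u-m["cx"])/m["fx"],(v-m["cy"])/m["fy"],1]
    p=T[:3,3]; return p+d*(z-p[2])/d[2]
def wristT(s):
    T=np.eye(4);T[:3,:3]=R.from_rotvec(s["tcp_rot"]).as_matrix();T[:3,3]=s["ee_pos"]
    return T@ctrl.camera_model("wrist")["hand_eye"]
def rel(s,p,yaw):
    """shift in tool axes (cm) to world p and twist so tool y (mod pi) has world heading yaw"""
    M=R.from_rotvec(s["tcp_rot"]).as_matrix()
    d=M.T@(np.array(p)-s["ee_pos"])*100
    h=np.arctan2(M[1,1],M[0,1]); t=-(yaw-h); t=(t+np.pi/2)%np.pi-np.pi/2
    return d,t,h
E
python3 - <<'E'
from h import *
def c(x,y,z): return back("top",195+(x+.5)/4.5-.5,130+(y+.5)/4.5-.5,z)
P=dict(FL=(122,556,.05),FR=(629,447,.05),BL=(40,145,.05),BR=(535,42,.05),potbtn=(317,192,.1),potlid=(317,197,.088),sq=(208,362,.114),dome=(210,358,.13),lip=(236,448,.113),rc=(214,371,.054),
 s1=(375,243,.054),s2=(543,207,.054),s3=(580,374,.054),s4=(413,411,.054),cup=(486,291,.134),cupbot=(476,300,.056),hend=(566,462,.132))
for k,v in P.items(): P[k]=c(*v);print(k,P[k][:2])
for k,v in dict(B1=(82,176),B2=(147,167),B3=(162,272),B4=(97,284)).items():P[k]=back("top",*v,.012);print(k,P[k][:2])
print("board",sum(P[f"B{i}"] for i in range(1,5))/4,"sqc",sum(P[f"s{i}"] for i in range(1,5))/4,"tier",(P["FL"]+P["FR"]+P["BL"]+P["BR"])/4)
print("triv",back("top",406,216.5,.01))
f=lambda a,b:(np.linalg.norm((P[b]-P[a])[:2]),np.arctan2(*(P[b]-P[a])[1::-1]))
for a,b in (("FL","BL"),("FR","BR"),("FR","FL"),("lip","sq"),("hend","cup"),("B4","B1"),("B3","B2"),("B2","B1"),("B3","B4"),("s4","s1")):print(a,b,f(a,b))
s=ctrl.read_state();M=R.from_rotvec(s["tcp_rot"]).as_matrix();print(M)
E
```

```text
FL [0.4184 0.0691]
FR [ 0.4663 -0.1567]
BL [0.6039 0.1082]
BR [ 0.6517 -0.1178]
potbtn [ 0.573  -0.0172]
potlid [ 0.573  -0.0174]
sq [0.4983 0.0287]
dome [0.4984 0.0272]
lip [0.4624 0.0169]
rc [0.5002 0.0285]
s1 [ 0.558  -0.0438]
s2 [ 0.5743 -0.1197]
s3 [ 0.4986 -0.1349]
s4 [ 0.4822 -0.0602]
cup [ 0.5255 -0.0862]
cupbot [ 0.5318 -0.0887]
hend [ 0.4554 -0.118 ]
B1 [0.5815 0.3702]
B2 [0.6007 0.2329]
B3 [0.3803 0.1951]
B4 [0.3561 0.3281]
board [0.4796 0.2816 0.012 ] sqc [ 0.5283 -0.0897  0.054 ] tier [ 0.5351 -0.0243  0.05  ]
triv [ 0.4945 -0.314   0.01  ]
FL BL (np.float64(0.18964479401638593), np.float64(0.20760211247325966))
FR BR (np.float64(0.18938383683010934), np.float64(0.20661578774888198))
FR FL (np.float64(0.2308425003216375), np.float64(1.7799291235759829))
lip sq (np.float64(0.03777698579248537), np.float64(0.3168534816462076))
hend cup (np.float64(0.07691933319466157), np.float64(0.4262984948291883))
B4 B1 (np.float64(0.22922085642745255), np.float64(0.18436319687802263))
B3 B2 (np.float64(0.22359718503145817), np.float64(0.16976536277464183))
B2 B1 (np.float64(0.13862998066005278), np.float64(1.7097924359860155))
B3 B4 (np.float64(0.13522493678683986), np.float64(1.7504297095575372))
s4 s1 (np.float64(0.07751014261248872), np.float64(0.2136079992283284))
[[-0.9589  0.2838 -0.0003]
 [ 0.2838  0.9589 -0.0012]
 [-0.0001 -0.0012 -1.    ]]
```

Sizes agree with the givens: tier 190×231 mm, coaster 77.5 mm, board about 228×137 mm. The crop confirms the chrome squeezer on the round coaster. Squeezer goes first: moving over the tier.

Call:
drive_tool(increments=[[0,-3.92,-3.8,0,0],[0,-3.92,-3.8,0,0],[0,-3.92,-3.8,0,0],[0,-3.92,-3.8,0,0],[0,-3.92,-3.8,0,0],[0,-3.92,-3.8,0,0],[0,-3.92,-3.8,0,0],[0,-3.92,-3.8,0,0]], newtons=20)

```text
time: 1.1
ee_pos: [0.3923, 0.217, 0.2305]
tcp_rot: [-0.451, -3.109, -0.0]
ft_force: [0.2, 0.2, 0.1]
grip_width: 0.0873
```

Call:
drive_tool(increments=[[0,-3.92,-3.8,0,0],[0,-3.92,-3.8,0,0],[0,-3.92,-3.8,0,0],[0,-3.92,-3.8,0,0],[0,0,0,0,0.18],[0,0,0,0,0.18],[0,0,0,0,0.18],[0,0,0,0,0.18]])

```text
time: 2.1
ee_pos: [0.4988, 0.0285, 0.2302]
tcp_rot: [-1.525, -2.746, 0.001]
ft_force: [0.2, -0.2, -0.2]
grip_width: 0.087
```

Call:
drive_tool(increments=[[0,0,0,0,0.18],[0,0,0,0,0.18],[0,0,0,0,0.18],[0,0,0,0,0.18],[0,0,0,0,0.18],[0,0,0,0,0.18],[0,0,0,0,0.18],[0,0,0,0,0.18]])

```text
time: 3.1
ee_pos: [0.4988, 0.0285, 0.2302]
tcp_rot: [-2.957, -1.059, 0.001]
ft_force: [0.3, 0.2, 0.2]
grip_width: 0.0874
```

Call:
drive_tool(increments=[[0,0,0,0,0.18],[0,0,0,0,0.18],[0,0,0,0,0],[0,0,0,0,0]])

```text
time: 3.6
ee_pos: [0.4989, 0.0286, 0.2304]
tcp_rot: [-3.097, -0.528, 0.0]
ft_force: [-0.1, 0.2, 0.5]
grip_width: 0.0873
```

Run:
```python
from h import *
s=ctrl.read_state();print(s["ee_pos"],s["q"],s["time"]);
cv2.imwrite("pics/w1.png",ctrl.snapshot("wrist"))
print(rel(s,(.4985,.0282,.085),.317+np.pi/2))
```

```text
[0.4989 0.0286 0.2304] [-0.704   0.0398  0.5766  1.8116 -0.0226  1.2969 -1.3545] 3.6
(array([-0.0471,  0.0223, 14.5404]), np.float64(0.020934687718949352), np.float64(-1.2328616390759473))
```

View pics/w1.png

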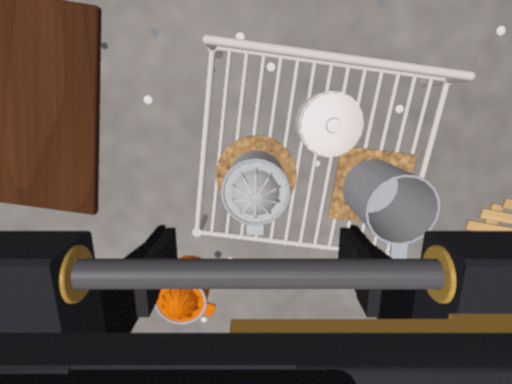

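The wrist view shows the jaws centred on the chrome squeezer (256,192), with the orange one (181,303) clear below. Descending and gripping.

Call:
drive_tool(increments=[[0,0,0,3,0.02],[0,0,0,3,0],[0,0,0,3,0],[0,0,0,2.5,0],[0,0,0,2,0],[0,0,0,1,0],[0,0,0,0,0],[0.3,0,0,0,0]])

```text
time: 4.65
ee_pos: [0.4995, 0.0286, 0.0863]
tcp_rot: [-3.103, -0.492, -0.002]
ft_force: [-0.2, -0.5, 0.1]
grip_width: 0.0825
```

Call:
drive_tool(increments=[[0.5,0,0,0,0],[0.6,0,0,0,0],[0.6,0,0,0,0],[0.6,0,0,0,0],[0.6,0,0,0,0]], newtons=20)

```text
time: 5.28
ee_pos: [0.4991, 0.0288, 0.0858]
tcp_rot: [-3.102, -0.491, -0.0]
ft_force: [-1.1, 1.8, 6.0]
grip_width: 0.0571
```

Call:
drive_tool(increments=[[0.6,0,0,-0.5,0],[0.6,0,0,-1.5,0],[0.6,0,0,-3,0],[0.6,0,0,-3,0],[0.6,0,0,0,0],[0.6,0,0,0,0]])

```text
time: 6.02
ee_pos: [0.4986, 0.0285, 0.1651]
tcp_rot: [-3.103, -0.491, 0.001]
ft_force: [0.6, -0.3, -2.4]
grip_width: 0.0572
```

Run:
```python
from h import *
s=ctrl.read_state();print(s["ee_pos"],s["ft_force"],s["grip_width"],s["time"]);
bx=np.array([np.cos(.177),np.sin(.177)])
A=np.array([.4796,.2816])+.06*bx;B=np.array([.4796,.2816])-.06*bx;print(A,B)
print(rel(s,(*A,.165),.317+np.pi/2))
```

```text
[0.4986 0.0285 0.1651] [ 0.6474 -0.3198 -2.4437] 0.05715489301888922 6.025
[0.5387 0.2922] [0.4205 0.271 ]
(array([ 11.9511, -23.8433,   0.0044]), np.float64(-0.003219319528235065), np.float64(-1.2570156463231317))
```

Call:
drive_tool(increments=[[0.6,1,-2,0,0],[0.6,2,-4,0,0],[0.6,2,-4,0,0],[0.6,2,-4,0,0],[0.6,2,-4,0,0],[0.6,2,-4,0,0],[0.6,0.95,-1.84,0,0],[0.6,0,0,0,0]])

```text
time: 7.02
ee_pos: [0.5384, 0.293, 0.1641]
tcp_rot: [3.101, 0.494, -0.003]
ft_force: [-0.5, -0.9, -3.3]
grip_width: 0.0575
```

Call:
drive_tool(increments=[[0.6,0,0,2,0],[0.6,0,0,3,0],[0.6,0,0,3,0],[0.6,0,0,2,0],[0.6,0,0,1,0],[0.6,0,0,0.5,0],[0.6,0,0,0,0],[0.6,0,0,0,0]])

```text
time: 8.02
ee_pos: [0.5396, 0.2925, 0.0514]
tcp_rot: [-3.102, -0.491, -0.002]
ft_force: [-0.1, -0.1, -3.1]
grip_width: 0.0576
```

Call:
drive_tool(increments=[[0.6,0,0,0.4,0],[0.6,0,0,0.2,0],[0.6,0,0,0,0],[0.6,0,0,0,0]])

```text
time: 8.52
ee_pos: [0.5391, 0.2922, 0.0446]
tcp_rot: [-3.103, -0.491, -0.0]
ft_force: [-0.1, -0.1, -2.6]
grip_width: 0.0578
```

Call:
drive_tool(increments=[[0.6,0,0,0.1,0],[0.6,0,0,0,0]])

```text
time: 8.78
ee_pos: [0.5392, 0.2923, 0.0439]
tcp_rot: [-3.103, -0.491, -0.001]
ft_force: [-1.2, -0.2, 1.6]
grip_width: 0.0575
```

Call:
drive_tool(increments=[[0.3,0,0,0,0],[0,0,0,0,0],[0,0,0,0,0],[0,0,0,-2,0],[0,0,0,-4,0],[0,0,0,-5,0],[0,0,0,-5,0],[0,0,0,-2,0]])

```text
time: 9.78
ee_pos: [0.5403, 0.2924, 0.2287]
tcp_rot: [-3.1, -0.49, -0.008]
ft_force: [0.5, -0.1, -1.4]
grip_width: 0.0868
```

Run:
```python
from h import *
s=ctrl.read_state();print(s["ee_pos"],s["ft_force"],s["grip_width"],s["time"]);
print(rel(s,(.5275,-.0872,.22),.427+np.pi/2))
```

```text
[0.5403 0.2924 0.2287] [ 0.5284 -0.0583 -1.3824] 0.08682650998364165 9.775
(array([-12.9244,  35.7218,   0.7275]), np.float64(-0.11376574857468924), np.float64(-1.2575620753695855))
```

Call:
drive_tool(increments=[[0,-1.29,3.57,0,0],[0,-1.94,5.36,0,0],[0,-1.94,5.36,0,0],[0,-1.94,5.36,0,0],[0,-1.94,5.36,0,0],[0,-1.94,5.36,0,0],[0,-1.94,5.36,0,0],[0,0,0,0,-0.11]])

```text
time: 10.78
ee_pos: [0.5257, -0.0933, 0.2253]
tcp_rot: [3.072, 0.651, 0.003]
ft_force: [-0.4, 2.2, -0.5]
grip_width: 0.087
```

Call:
drive_tool(increments=[[0,0,0,0,0],[0,0,0,0,0]])

```text
time: 11.02
ee_pos: [0.5266, -0.0867, 0.2241]
tcp_rot: [-3.071, -0.659, -0.001]
ft_force: [0.2, -0.6, -0.5]
grip_width: 0.0876
```

Run:
```python
from h import *
s=ctrl.read_state();print(s["ee_pos"],s["ft_force"],s["time"]);
cv2.imwrite("pics/w2.png",ctrl.snapshot("wrist"))
print(rel(s,(.5275,-.0872,.093),.427+np.pi/2))
```

```text
[ 0.5266 -0.0867  0.2241] [ 0.1912 -0.5829 -0.5204] 11.025
(array([ 0.0541,  0.0823, 13.1102]), np.float64(-0.0041610381225325455), np.float64(-1.1479573649174293))
```

View pics/w2.png

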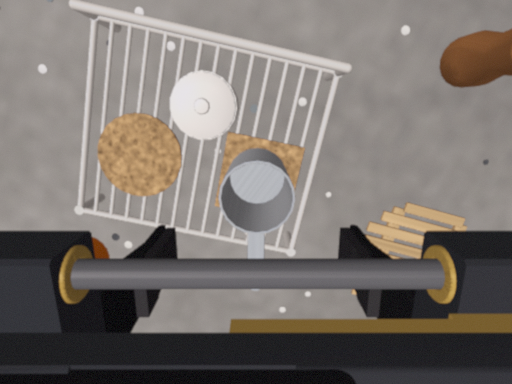

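The cup is centred between the jaws at (257,197) with its handle straight along the tool x; the pot at (203,105) is undisturbed. Descend and grip.

Call:
drive_tool(increments=[[0,0,0,3,0],[0,0,0,3,0],[0,0,0,3,0],[0,0,0,2.1,0],[0,0,0,1.5,0],[0,0,0,0.5,0],[0,0,0,0,0],[0.3,0,0,0,0]])

```text
time: 12.08
ee_pos: [0.5269, -0.0875, 0.0933]
tcp_rot: [3.071, 0.661, 0.002]
ft_force: [-0.4, 1.0, 0.7]
grip_width: 0.0826
```

Call:
drive_tool(increments=[[0.5,0,0,0,0],[0.6,0,0,0,0],[0.6,0,0,0,0],[0.6,0,0,0,0],[0.6,0,0,0,0]], newtons=15)

```text
time: 12.7
ee_pos: [0.5265, -0.0874, 0.0927]
tcp_rot: [-3.071, -0.661, -0.001]
ft_force: [-1.1, 1.1, 3.5]
grip_width: 0.0608
```

Call:
drive_tool(increments=[[0.6,0,0,-0.5,0],[0.6,0,0,-1.5,0],[0.6,0,0,-3,0],[0.6,0,0,-3,0],[0.6,0,0,0,0],[0.6,0,0,0,0]])

```text
time: 13.45
ee_pos: [0.526, -0.0875, 0.1722]
tcp_rot: [-3.071, -0.661, 0.001]
ft_force: [-0.2, -0.0, -2.2]
grip_width: 0.0605
```

Run:
```python
from h import *
s=ctrl.read_state();print(s["ee_pos"],s["ft_force"],s["grip_width"],s["time"]);
print(rel(s,(.4205,.271,.173),.427+np.pi/2))
```

```text
[ 0.526  -0.0875  0.1722] [-0.2399 -0.0192 -2.2475] 0.06052721691106994 13.45
(array([  5.1214, -37.0162,  -0.0626]), np.float64(-0.003166946928313763), np.float64(-1.1469632737232105))
```

Call:
drive_tool(increments=[[0.6,0.3,-2.3,0,0],[0.6,0.7,-5,0,0],[0.6,0.74,-5.4,0,0],[0.6,0.74,-5.4,0,0],[0.6,0.74,-5.4,0,0],[0.6,0.74,-5.4,0,0],[0.6,0.74,-5.4,0,0],[0.6,0.42,-2.7,0,0]])

```text
time: 14.45
ee_pos: [0.4188, 0.2733, 0.1713]
tcp_rot: [3.07, 0.666, -0.003]
ft_force: [0.3, -0.2, -2.1]
grip_width: 0.0601
```

Call:
drive_tool(increments=[[0.6,0,0,0,0],[0.6,0,0,2.5,0],[0.6,0,0,3,0],[0.6,0,0,3,0],[0.6,0,0,2,0],[0.6,0,0,1,0],[0.6,0,0,0,0],[0.6,0,0,0,0]])

```text
time: 15.45
ee_pos: [0.4214, 0.2708, 0.0583]
tcp_rot: [-3.071, -0.66, -0.002]
ft_force: [0.6, 0.3, -1.2]
grip_width: 0.0606
```

Call:
drive_tool(increments=[[0.6,0,0,0.4,0],[0.6,0,0,0.25,0],[0.6,0,0,0.1,0],[0.6,0,0,0,0],[0.6,0,0,0,0]])

```text
time: 16.08
ee_pos: [0.421, 0.271, 0.0506]
tcp_rot: [-3.071, -0.661, -0.0]
ft_force: [-2.2, -0.0, 5.3]
grip_width: 0.0602
```

Call:
drive_tool(increments=[[0.3,0,0,0,0],[0,0,0,0,0],[0,0,0,0,0],[0,0,0,-2,0],[0,0,0,-4,0],[0,0,0,-5,0],[0,0,0,-5,0],[0,0,0,-1,0]])

```text
time: 17.08
ee_pos: [0.4222, 0.2716, 0.2234]
tcp_rot: [-3.068, -0.66, -0.007]
ft_force: [0.8, 0.2, -0.4]
grip_width: 0.087
```

Run:
```python
from h import *
s=ctrl.read_state();print(s["ee_pos"],s["ft_force"],s["grip_width"],s["time"]);
print(rel(s,(.573,-.0173,.22),.207+np.pi/2))
```

```text
[0.4222 0.2716 0.2234] [ 0.8458  0.1777 -0.4214] 0.08699358266142318 17.075
(array([ 1.8687, 32.5369,  0.2821]), np.float64(0.21661719976489513), np.float64(-1.1471791270300014))
```

Call:
drive_tool(increments=[[0,0.15,2.5,0,0],[0,0.3,5,0,0],[0,0.3,5.3,0,0],[0,0.3,5.3,0,0],[0,0.3,5.3,0,0],[0,0.3,5.3,0,0],[0,0.22,3.84,0,0],[0,0,0,0,0.11]])

```text
time: 18.08
ee_pos: [0.572, -0.0221, 0.2189]
tcp_rot: [3.103, 0.479, -0.002]
ft_force: [-1.3, 0.8, 0.0]
grip_width: 0.0873
```

Call:
drive_tool(increments=[[0,0,0,0,0.107],[0,0,0,0,0],[0,0,0,0,0]])

```text
time: 18.45
ee_pos: [0.5716, -0.018, 0.2196]
tcp_rot: [3.124, 0.328, -0.001]
ft_force: [-0.1, -0.0, 0.4]
grip_width: 0.0869
```

Run:
```python
from h import *
s=ctrl.read_state();print(s["ee_pos"],s["ft_force"],s["time"]);
w=ctrl.snapshot("wrist");t=ctrl.snapshot("scene")
cv2.imwrite("pics/w3.png",np.hstack([w[:,:390],cv2.resize(t[100:292,150:406],None,fx=1.6,fy=2)]))
print(rel(s,(.573,-.0173,.064),.207+np.pi/2)); 
m=ctrl.camera_model("wrist");T=np.linalg.inv(wristT(s))
for p in ((.573,-.0173,.1),(.5283,-.0897,.054),(.5002,.0285,.054)):
    c=T@[*p,1];print(p,c[0]/c[2]*m["fx"]+m["cx"],c[1]/c[2]*m["fy"]+m["cy"])
```

```text
[ 0.5716 -0.018   0.2196] [-0.0641 -0.0478  0.3721] 18.45
(array([ 0.1629, -0.043 , 15.5554]), np.float64(0.002389368913518375), np.float64(-1.3614069578813783))
(0.573, -0.0173, 0.1) 257.29928996535875 189.17485236275263
(0.5283, -0.0897, 0.054) 315.8395134756475 232.36058171666596
(0.5002, 0.0285, 0.054) 200.45909459545635 234.6706092291729
```

View pics/w3.png

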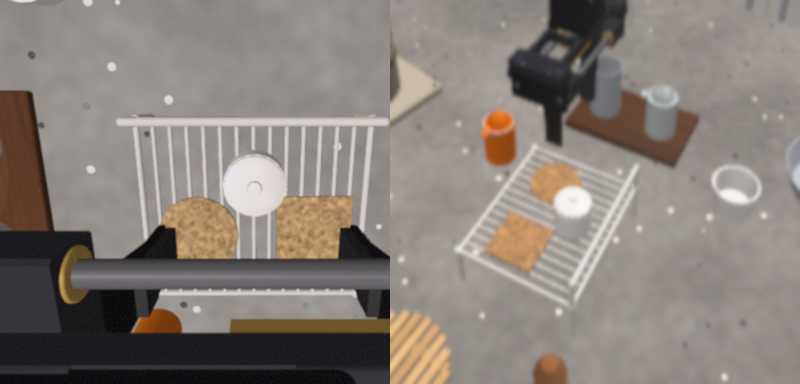

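Wrist view: pot button at (255,188), predicted (257,189). The coasters also match, and the scene crop shows cup and squeezer both standing on the board. Descending on the pot.

Call:
drive_tool(increments=[[0,0.15,0,3,0],[0,0,0,3,0],[0,0,0,3,0],[0,0,0,3,0],[0,0,0,2,0],[0,0,0,1,0],[0,0,0,0.3,0],[0,0,0,0,0]])

```text
time: 19.55
ee_pos: [0.5737, -0.0179, 0.0676]
tcp_rot: [-3.125, -0.324, -0.001]
ft_force: [-0.7, 0.2, 0.4]
grip_width: 0.087
```

Call:
drive_tool(increments=[[0.3,0,0,0,0],[0.5,0,0,0,0],[0.6,0,0,0,0],[0.6,0,0,0,0],[0.6,0,0,0,0],[0.6,0,0,0,0]], newtons=20)

```text
time: 20.3
ee_pos: [0.5733, -0.0175, 0.0672]
tcp_rot: [-3.124, -0.325, -0.0]
ft_force: [-1.0, 2.6, 4.2]
grip_width: 0.0572
```

Call:
drive_tool(increments=[[0.6,0,0,-0.5,0],[0.6,0,0,-1.5,0],[0.6,0,0,-3,0],[0.6,0,0,-3,0],[0.6,0,0,0,0],[0.6,0,0,0,0]])

```text
time: 21.05
ee_pos: [0.5729, -0.0179, 0.1467]
tcp_rot: [-3.125, -0.324, 0.001]
ft_force: [0.4, -1.6, -2.3]
grip_width: 0.0575
```

Run:
```python
from h import *
s=ctrl.read_state();print(s["ee_pos"],s["ft_force"],s["grip_width"],s["time"]);
cv2.imwrite("pics/t4.png",ctrl.snapshot("top"))
print(rel(s,(.4945,-.314,.145),.207+np.pi/2),rel(s,(.4945,-.314,.145),.5+np.pi/2)[0])
```

```text
[ 0.5729 -0.0179  0.1467] [ 0.3968 -1.606  -2.2592] 0.0575421387569697 21.05
(array([-13.7504,  27.3701,   0.1747]), np.float64(-0.00021636117914880515), np.float64(-1.3640126879740455)) [-13.7504  27.3701   0.1747]
```

Call:
drive_tool(increments=[[0.6,-1,2,0,0],[0.6,-2,4,0,0],[0.6,-2.2,4.4,0,0],[0.6,-2.2,4.4,0,0],[0.6,-2.2,4.4,0,0],[0.6,-2.2,4.4,0,0],[0.6,-1.45,2.8,0,0],[0.6,-0.5,0.97,0,0]])

```text
time: 22.1
ee_pos: [0.4924, -0.3171, 0.1465]
tcp_rot: [3.125, 0.317, -0.003]
ft_force: [-0.5, 0.2, -2.0]
grip_width: 0.0569
```

Run:
```python
from h import *
im=cv2.imread("pics/top0.png");h=cv2.cvtColor(im,cv2.COLOR_BGR2HSV)
m=cv2.inRange(h,(10,70,80),(30,255,255));m[:,:355]=0;m[:150]=0
ys,xs=np.nonzero(m);(c,r)=cv2.minEnclosingCircle(np.c_[xs,ys].astype(np.float32));print(c,r,xs.min(),xs.max(),ys.min(),ys.max(),xs.mean(),ys.mean())
print(back("top",*c,.01),back("top",xs.mean(),ys.mean(),.01))
s=ctrl.read_state();print(s["ee_pos"],rel(s,(*back("top",*c,.01)[:2],.0272),.207+np.pi/2))
```

```text
(406.0, 216.0) 40.000099182128906 368 444 179 254 405.86298683104513 216.28271224432615
[ 0.4956 -0.314   0.01  ] [ 0.495  -0.3137  0.01  ]
[ 0.4924 -0.3171  0.1465] (array([ 0.3919, -0.2436, 11.9314]), np.float64(-0.004712655895330542), np.float64(-1.368508982690227))
```

Call:
drive_tool(increments=[[0.6,0,0,0,0],[0.6,0,0,2,0],[0.6,0,0,3,0],[0.6,0,0,3,0],[0.6,0,0,2,0],[0.6,0,0,1,0],[0.6,0,0,0,0],[0.6,0,0,0,0]])

```text
time: 23.1
ee_pos: [0.4955, -0.3143, 0.0379]
tcp_rot: [3.124, 0.324, 0.002]
ft_force: [-0.2, -0.3, -1.7]
grip_width: 0.0577
```

Call:
drive_tool(increments=[[0.6,0,0,0.6,0],[0.6,0,0,0.3,0],[0.6,0,0,0.15,0],[0.6,0,0,0,0],[0.6,0,0,0,0]])

```text
time: 23.72
ee_pos: [0.4948, -0.3139, 0.0272]
tcp_rot: [-3.124, -0.324, -0.0]
ft_force: [-2.8, 3.3, 7.1]
grip_width: 0.0572
```

Contact on the trivet. Releasing and rising.

Call:
drive_tool(increments=[[0.3,0,0,0,0],[0,0,0,0,0],[0,0,0,0,0],[0,0,0,-2,0],[0,0,0,-4,0],[0,0,0,-5,0],[0,0,0,-5,0],[0,0,0,-3,0]])

```text
time: 24.72
ee_pos: [0.4951, -0.3148, 0.2206]
tcp_rot: [3.123, 0.323, 0.005]
ft_force: [0.9, 0.5, -0.1]
grip_width: 0.087
```

Call:
drive_tool(increments=[[0,0,0,0,0],[0,0,0,0,0]])

```text
time: 24.98
ee_pos: [0.4946, -0.3138, 0.2166]
tcp_rot: [-3.125, -0.324, -0.0]
ft_force: [0.5, 1.0, -0.6]
grip_width: 0.0868
```

Run:
```python
from h import *
s=ctrl.read_state();print(s["ee_pos"],s["ft_force"],s["time"]);
w=ctrl.snapshot("wrist");t=cv2.imread("pics/t4.png")
cv2.imwrite("pics/w5.png",np.hstack([w[:,100:412],cv2.resize(t[140:320,60:200],None,fx=3,fy=3)[:384]]))
print(rel(s,(.421,.271,.22),.427+np.pi/2))
for p in((.4206,.271,.092),(.5387,.2922,.072)):
    m=ctrl.camera_model("top");c=m["extrinsics"]@[*p,1];print((c[0]/c[2]*m["fx"]+m["cx"]-60)*3+312,(c[1]/c[2]*m["fy"]+m["cy"]-140)*3)
T=np.linalg.inv(wristT(s));m=ctrl.camera_model("wrist");
c=T@[.495,-.314,.06,1];print(c[0]/c[2]*m["fx"]+m["cx"]-100,c[1]/c[2]*m["fy"]+m["cy"])
```

```text
[ 0.4946 -0.3138  0.2166] [ 0.4684  0.9636 -0.6113] 24.975
(array([  4.7969, -58.7504,  -0.3188]), np.float64(-0.22031135914124977), np.float64(-1.3641076859361465))
474.2530733178251 335.914965135265
458.69963762427153 156.19410581876252
158.1086362090944 180.9142064085093
```

View pics/w5.png

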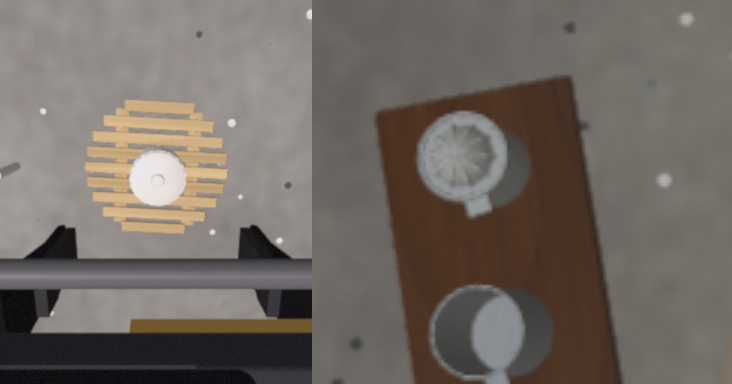

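The pot stands upright in the middle of the trivet (pot 158,181; trivet about 156,167 at its lower height). On the board, the cup at (477,331) and squeezer at (462,157) stand as predicted. Going back for the cup.

Call:
drive_tool(increments=[[0,0.2,-3,0,0],[0,0.45,-5.5,0,0],[0,0.45,-5.5,0,0],[0,0.45,-5.5,0,0],[0,0.45,-5.5,0,0],[0,0.45,-5.5,0,0],[0,0.45,-5.5,0,0],[0,0.45,-5.5,0,0]])

```text
time: 26.02
ee_pos: [0.4415, 0.1006, 0.2159]
tcp_rot: [3.125, 0.324, -0.002]
ft_force: [0.4, 0.3, 0.3]
grip_width: 0.0868
```

Call:
drive_tool(increments=[[0,0.45,-5.5,0,0],[0,0.45,-5.5,0,0],[0,0.45,-5.0,0,0],[0,0.1,-1.25,0,0],[0,0,0,0,-0.11],[0,0,0,0,-0.11],[0,0,0,0,0],[0,0,0,0,0]])

```text
time: 27.02
ee_pos: [0.4213, 0.2703, 0.2163]
tcp_rot: [3.071, 0.66, -0.001]
ft_force: [0.2, -0.2, 0.1]
grip_width: 0.0875
```

Run:
```python
from h import *
s=ctrl.read_state();print(s["ee_pos"],s["ft_force"],s["time"]);
print(rel(s,(.421,.271,.051),.427+np.pi/2))
```

```text
[0.4213 0.2703 0.2163] [ 0.2225 -0.2023  0.0663] 27.025
(array([ 0.0159, -0.0798, 16.5263]), np.float64(-0.0034184114283291045), np.float64(-1.1472147382232256))
```

Call:
drive_tool(increments=[[0,0,0,3,0],[0,0,0,3,0],[0,0,0,3,0],[0,0,0,3,0],[0,0,0,2.5,0],[0,0,0,1.5,0],[0,0,0,0.5,0],[0,0,0,0,0]])

```text
time: 28.02
ee_pos: [0.4215, 0.271, 0.0519]
tcp_rot: [-3.07, -0.665, -0.001]
ft_force: [-0.1, 0.3, 0.7]
grip_width: 0.0866
```

Call:
drive_tool(increments=[[0.3,0,0,0,0],[0.5,0,0,0,0],[0.6,0,0,0,0],[0.6,0,0,0,0],[0.6,0,0,0,0],[0.6,0,0,0,0]], newtons=15)

```text
time: 28.78
ee_pos: [0.4213, 0.2711, 0.0518]
tcp_rot: [-3.07, -0.665, -0.0]
ft_force: [-0.6, 1.2, 3.7]
grip_width: 0.0605
```

Call:
drive_tool(increments=[[0.6,0,0,-0.5,0],[0.6,0,0,-1.5,0],[0.6,0,0,-3,0],[0.6,0,0,-4,0],[0.6,0,0,-3,0],[0.6,0,0,0,0],[0.6,0,0,0,0]])

```text
time: 29.65
ee_pos: [0.4208, 0.2706, 0.1711]
tcp_rot: [3.07, 0.665, -0.001]
ft_force: [0.1, 0.3, -2.4]
grip_width: 0.0602
```

Run:
```python
from h import *
s=ctrl.read_state();print(s["ee_pos"],s["ft_force"],s["grip_width"],s["time"]);
print(rel(s,(.5275,-.0892,.17),.427+np.pi/2))
```

```text
[0.4208 0.2706 0.1711] [ 0.0861  0.3023 -2.3633] 0.06022312347401361 29.65
(array([-5.1852, 37.1664,  0.1192]), np.float64(-0.00020410982040131032), np.float64(-1.1440004366152978))
```

Call:
drive_tool(increments=[[0.6,-0.3,2.3,0,0],[0.6,-0.7,5,0,0],[0.6,-0.76,5.4,0,0],[0.6,-0.76,5.4,0,0],[0.6,-0.76,5.4,0,0],[0.6,-0.76,5.4,0,0],[0.6,-0.76,5.4,0,0],[0.6,-0.38,2.87,0,0]])

```text
time: 30.65
ee_pos: [0.5273, -0.0922, 0.1705]
tcp_rot: [3.071, 0.66, -0.003]
ft_force: [0.6, 1.3, -2.4]
grip_width: 0.0605
```

Call:
drive_tool(increments=[[0.6,0,0,0,0],[0.6,0,0,1.5,0],[0.6,0,0,2.5,0],[0.6,0,0,2,0],[0.6,0,0,1,0],[0.6,0,0,0,0],[0.6,0,0,0,0]])

```text
time: 31.52
ee_pos: [0.5283, -0.0887, 0.102]
tcp_rot: [3.07, 0.666, 0.001]
ft_force: [-1.1, 0.2, -2.1]
grip_width: 0.0602
```

Call:
drive_tool(increments=[[0.6,0,0.1,0.4,0],[0.6,0,0,0.3,0],[0.6,0,0,0.15,0],[0.6,0,0,0,0],[0.6,0,0,0,0]])

```text
time: 32.15
ee_pos: [0.5285, -0.0898, 0.0938]
tcp_rot: [-3.07, -0.665, -0.001]
ft_force: [-4.6, 0.8, 7.6]
grip_width: 0.0603
```

Call:
drive_tool(increments=[[0.3,0,0,0,0],[0,0,0,0,0],[0,0,0,0,0],[0,0,0,-2,0],[0,0,0,-4,0],[0,0,0,-4,0],[0,0,0,-3,0],[0,0,0,0,0]])

```text
time: 33.15
ee_pos: [0.5296, -0.09, 0.2252]
tcp_rot: [3.07, 0.665, 0.007]
ft_force: [0.5, 0.6, -0.6]
grip_width: 0.0867
```

Run:
```python
from h import *
s=ctrl.read_state();print(s["ee_pos"],s["ft_force"],s["grip_width"],s["time"]);
print(rel(s,(.5392,.2923,.225),.317+np.pi/2))
```

```text
[ 0.5296 -0.09    0.2252] [ 0.4817  0.6256 -0.645 ] 0.0867463889793275 33.15
(array([ 16.7001, -34.4069,   0.0466]), np.float64(0.1097292602804032), np.float64(-1.1440670665144932))
```

Call:
drive_tool(increments=[[0,1.2,-2.4,0,0],[0,2.4,-5,0,0],[0,2.4,-5,0,0],[0,2.4,-5,0,0],[0,2.4,-5,0,0],[0,2.4,-5,0,0],[0,2.4,-5,0,0],[0,1.1,-2,0,0]])

```text
time: 34.15
ee_pos: [0.5365, 0.2962, 0.2213]
tcp_rot: [-3.069, -0.672, 0.003]
ft_force: [0.1, -1.0, -0.8]
grip_width: 0.0866
```

Call:
drive_tool(increments=[[0,0,0,0,0.11],[0,0,0,0,0],[0,0,0,0,0]])

```text
time: 34.52
ee_pos: [0.5382, 0.2915, 0.2228]
tcp_rot: [3.102, 0.497, -0.0]
ft_force: [-0.2, 0.1, -0.5]
grip_width: 0.0873
```

Run:
```python
from h import *
s=ctrl.read_state();print(s["ee_pos"],s["ft_force"],s["grip_width"],s["time"]);
print(rel(s,(.5392,.2923,.0445),.317+np.pi/2))
```

```text
[0.5382 0.2915 0.2228] [-0.1836  0.1262 -0.5459] 0.08732343934546137 34.525
(array([ 0.1301, -0.0443, 17.8258]), np.float64(0.00080312159517959), np.float64(-1.2529932051997168))
```

Call:
drive_tool(increments=[[0,0.1,0,3,0],[0,0,0,3.5,0],[0,0,0,3.5,0],[0,0,0,3.5,0],[0,0,0,2.5,0],[0,0,0,1.3,0],[0,0,0,0.5,0],[0,0,0,0,0]])

```text
time: 35.52
ee_pos: [0.5393, 0.2928, 0.0456]
tcp_rot: [-3.102, -0.496, -0.001]
ft_force: [-1.1, -0.1, -0.1]
grip_width: 0.087
```

Call:
drive_tool(increments=[[0.3,0,0,0,0],[0.5,0,0,0,0],[0.6,0,0,0,0],[0.6,0,0,0,0],[0.6,0,0,0,0],[0.6,0,0,0,0]], newtons=20)

```text
time: 36.28
ee_pos: [0.539, 0.2927, 0.0452]
tcp_rot: [-3.102, -0.495, -0.0]
ft_force: [0.4, -0.9, 2.9]
grip_width: 0.0579
```

Call:
drive_tool(increments=[[0.6,0,0,-0.5,0],[0.6,0,0,-1.5,0],[0.6,0,0,-3,0],[0.6,0,0,-4,0],[0.6,0,0,-3.5,0],[0.6,0,0,0,0],[0.6,0,0,0,0]])

```text
time: 37.15
ee_pos: [0.5385, 0.2926, 0.1696]
tcp_rot: [3.102, 0.496, -0.001]
ft_force: [-0.5, -0.0, -2.8]
grip_width: 0.0575
```

Run:
```python
from h import *
s=ctrl.read_state();print(s["ee_pos"],s["ft_force"],s["grip_width"],s["time"]);
print(rel(s,(.5005,.0285,.17),.317+np.pi/2))
```

```text
[0.5385 0.2926 0.1696] [-0.5464 -0.0381 -2.8459] 0.05745689434045229 37.15
(array([-11.8379,  23.9114,  -0.029 ]), np.float64(-0.00014773893432629137), np.float64(-1.2539440657292227))
```

Call:
drive_tool(increments=[[0.6,-1,2,0,0],[0.6,-2,4,0,0],[0.6,-2,4,0,0],[0.6,-2,4,0,0],[0.6,-2,4,0,0],[0.6,-1.9,4,0,0],[0.6,-0.94,1.91,0,0],[0.6,0,0,0,0]])

```text
time: 38.15
ee_pos: [0.5002, 0.0268, 0.1696]
tcp_rot: [-3.103, -0.491, 0.001]
ft_force: [-0.1, 0.5, -2.1]
grip_width: 0.0576
```

Call:
drive_tool(increments=[[0.6,0,0,0,0],[0.6,0,0,1.5,0],[0.6,0,0,2.5,0],[0.6,0,0,2,0],[0.6,0,0,1.3,0],[0.6,0,0,0.2,0],[0.6,0,0,0,0],[0.6,0,0,0,0]])

```text
time: 39.15
ee_pos: [0.5014, 0.0288, 0.0957]
tcp_rot: [-3.102, -0.496, -0.002]
ft_force: [0.1, -0.4, -2.1]
grip_width: 0.0574
```

Call:
drive_tool(increments=[[0.6,0,0,0.4,0],[0.6,0,0,0.3,0],[0.6,0,0,0.15,0],[0.6,0,0,0,0],[0.6,0,0,0,0]])

```text
time: 39.78
ee_pos: [0.5009, 0.0287, 0.0871]
tcp_rot: [-3.102, -0.495, 0.0]
ft_force: [-5.2, -0.1, 7.9]
grip_width: 0.0577
```

Contact. Release, rise, and move clear to the board side to check.

Call:
drive_tool(increments=[[0.3,0,0,0,0],[0,0,0,0,0],[0,0,0,0,0],[0,0,0,-2,0],[0,0,0,-4,0],[0,0,0,-5,0],[0,0,0,-4,0],[0,0,0,0,0]])

```text
time: 40.78
ee_pos: [0.5025, 0.0288, 0.2394]
tcp_rot: [-3.101, -0.495, -0.009]
ft_force: [-0.5, 0.6, -0.5]
grip_width: 0.087
```

Call:
drive_tool(increments=[[0,0.5,-3,0,0],[0,1,-5,0,0],[0,1,-5,0,0],[0,1,-5,0,0],[0,1,-5,0,0],[0,1,-5,0,0],[0,0,0,0,0],[0,0,0,0,0]])

```text
time: 41.78
ee_pos: [0.4659, 0.311, 0.2355]
tcp_rot: [3.101, 0.495, -0.002]
ft_force: [0.2, -0.5, -0.0]
grip_width: 0.087
```

Run:
```python
from h import *
t=ctrl.snapshot("top")
c=cv2.resize(t[130:260,195:345],None,fx=4.5,fy=4.5,interpolation=cv2.INTER_CUBIC)
cv2.imwrite("pics/t9.png",c)
sc=ctrl.snapshot("scene");cv2.imwrite("pics/s9.png",cv2.resize(sc[130:350,90:400],None,fx=2.3,fy=2.3))
s=ctrl.read_state();print(s["ee_pos"],s["ft_force"],s["time"])
```

```text
[0.4664 0.3104 0.2362] [-0.1209  0.0483 -1.0658] 41.875
```

View pics/t9.png

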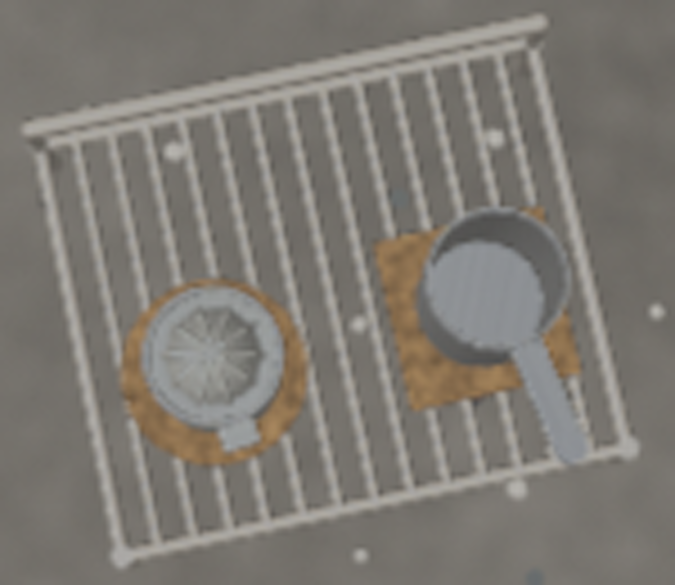

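View pics/s9.png

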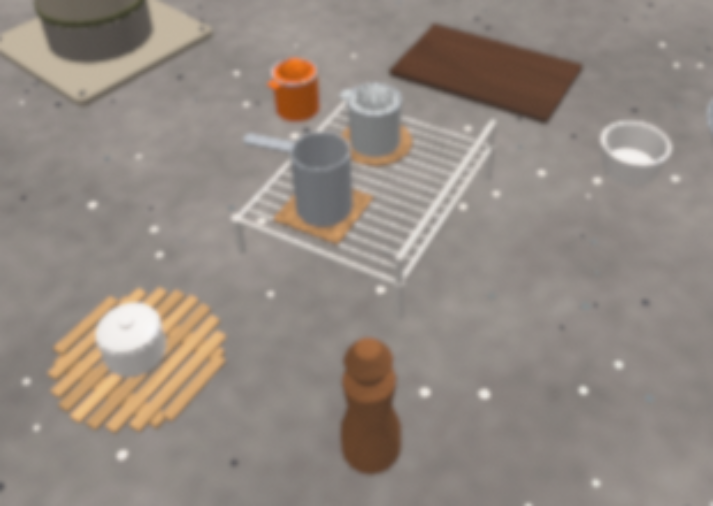

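Run:
```python
from h import *
for x,y,z in ((495,286,.134),(213,357,.114)):print(back("top",195+(x+.5)/4.5-.5,130+(y+.5)/4.5-.5,z)[:2])
print(ctrl.sign_off())
```

```text
[ 0.5275 -0.0899]
[0.5004 0.0266]
the job is handed in; nothing more can be done
None
```

The job is done as asked and handed in at about 42 s of the 125 s allowed. I moved the squeezer and then the cup to the board. With both standing there I put the pot on the trivet, then returned the cup to the square coaster and the squeezer to the round one.

- **Placement:** the last overhead picture puts the cup about 1 mm and the squeezer about 2 mm from the middle of their coasters. That is within the roughly 2 mm accuracy of the camera calibration.
- **Pot:** it stands upright in the middle of the trivet. I released it with the gripper within 1–2 mm of the measured centre, and the pictures after release agree.
- **Other things:** the ramekin, the pepper mill and the orange look-alike were never touched.
- **Robot:** the gripper is open and clear of everything, at about 0.24 m above the board. The highest force reading was about 10 N, each time something was set down.

No check failed or disagreed.

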